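# Find the winder wheel's heavy side by feel and hold it down

### The arm

A 7-joint arm with a two-finger parallel gripper is mounted at the origin on the work surface. World frame = base frame: x ahead of the robot, y to its left, z up, the work surface at z = 0. Lengths are in m, angles in rad, forces in N, time in s.
With the tool pointing down it reaches from about 0.4 to 0.9 m from the base axis. Payload 5.5 kg.
Tool frame: the origin (TCP) lies at the very end of the fingers, on their centre line; the grasp point (between the pads) lies 19 mm behind it (pinch_z is the distance from the TCP to the grasp point, in m); z points along the fingers, y is the line along which they close (so a half turn about z gives the same grasp; the last joint's range is limited). The gripper opens to 85 mm and grips with 20 to 120 N. Pads are 22 mm wide; open, the fingers measure 114 mm over their backs; the gripper's body (76 mm by 85 mm) begins 54 mm behind the grasp point. The pads swing forward as they close: fully open they stand 13 mm farther back than shut.
Start: joints at [1.558, 0.501, -0.427, 1.55, 0.221, 1.138, -0.21], TCP at [0.177, -0.625, 0.231] pointing down, gripper open.
Joint ranges: [-2.88, 2.88], [-0.31, 2.03], [-1.54, 1.56], [0.2, 2.42], [-1.41, 4.55], [0.19, 2.02], [-2.57, 2.57]. Speed limits (rad/s): [2.57, 2.57, 3.14, 3.14, 3.14, 3.14, 3.14].

### API

Orientations are given as a unit quaternion [x, y, z, w].
In Python, from workcell import * gives the robot as it stands. The module is installed in compiled form; this text tells all that it offers.
- The arm moves only by the tool step_arm, never from a script. Its argument "steps" is a list of rows, each a list of 2 entries, a list of its own where there are three numbers: the shift along the tool's x, y, z in mm, then the turn about the tool's z in rad. In form: [[[dx, dy, dz], spin], ...]. A call has 1 to 8 rows; each row is the pose to reach, as a shift and turn from the pose commanded when the call began, along the tool's axes at that moment; what a row does not reach only later rows make up. A row lasts 1/8 s, in which the tool goes at most 62.5 mm and 10.7 degrees, less where a joint would pass 70% of its speed; a pose out of reach is approached as far as the arm can. A call with a gripper value outside its range is refused whole. "fingers" is the gripper command: -1 is shut, 1 is fully open, values between are in proportion, set as the call begins (left out, the last holds). The fingers move at their own pace and stop on an object; "squeeze" is the grip in N (left out, the last holds). Time passes only in rows, so rows that repeat a pose let the fingers close. It gives the time, the measured TCP pose, the force, the opening and the grip force at its end, in the units of the state.
- state(): the state, without advancing time (a new reading comes with each control period).
- read_camera(name): name is "side" or "top"; returns (picture, depth): 480x640x3 uint8, red, green, blue; 480x640 float32, m along the optical axis (not along the pixel's ray), 0 where there is no reading.
- camera_info(name): a dict with "K" (3x3 intrinsics, pixels), "origin" and "rotation" of the camera in the world. Camera axes: x right, y down, z forward; pixel columns grow to the right and rows downward; lengths in m; the calibration is good to about 2 mm. A picture is of the moment at which its call begins. camera_info takes no time and is no camera call.
- close_job(): hands the job in; it is judged then, once.
The state is a dict: "time_s": time; "joint_pos": joint angles; "qvel": joint speeds; "joint_torque": joint torques, N m; "tool_pos": TCP position; "tcp_rot": TCP orientation; "ft_force": force on the tool from outside, world axes, zero at the start; "wrist_torque": the same for the moment, N m; "finger_gap": finger opening in m; "grip_force": force on a finger pad.
Only numpy, scipy, OpenCV 4.12 (cv2) and the standard library are available. Lean on these libraries where they do the work, as an engineer would, in place of code of your own. Each camera call takes 0.05 s, during which the arm holds its last target. There are 200 camera calls.

### The job

The flywheel of the hand-cranked pickup winder is out of balance: a weight hidden inside makes one side heavy, and nothing on the outside shows which. Take the crank handle and turn the wheel by hand, at least half a turn from where it stood, to feel where the heavy side is; then turn the wheel until its heavy side points straight down, and finish while still holding the handle firmly in the closed gripper with the wheel still, not letting go. Leave the other things on the bench where they are.

Things in the scene. Friction and masses are not known exactly. Their poses are not given: they have to be found in the camera images.
- crank_grip (a point): Crank handle: a wooden round bar, 24 mm diameter, 83 mm long, level, standing out from the face of an upright aluminium flywheel (170 mm across, 26 mm thick). The point is on its centre line, 55 mm from the wheel's face and 35 mm from its free end: grip here. It spins freely on its pin, so a gripper can keep its orientation all the way round. Its own weight is balanced by a boss opposite.
- axle (a point): Fixed point on the shaft's axis, 145 mm above the table: centre of the 55 mm radius circle on which the grip point goes round. y: along the shaft, from handle to wheel (face 55 mm away, red headstock behind it). x: level, in the circle's plane, roughly away from the robot. z: up. Below is only the base board, top 24 mm above the table, reaching 110 mm to each side in x and to y = -72 mm.
- crank (a joint): Wheel angle a (rad, endless): the grip point is at 55 mm x (sin a along x, cos a along z) from axle, so 0 = handle on top. Bearing friction, about 6 N at the handle and alike both ways, holds the wheel wherever it is left. The hidden weight adds up to 4 to 5 N at the handle when level with the shaft, none when straight above or below; its angle to the handle differs each time.

How it is judged:
On the way:
1. the gripped handle has been carried at least most of the way to the opposite side of its circle (over 100 mm of the 110 mm across) (distance of crank_grip from where it was at the start of the episode above 0.1 m and contact force between the fingers and handle above 1 N), for 0.05 s.
At the end, for the whole second after the job is handed in: The wheel's heavy side points straight down to within 0.3 rad (about 17 degrees), the wheel is still (under 0.15 rad/s), and the fingers hold the crank handle with more than 3 N (angle between slug's own z axis and vertical above 2.8416 rad and contact force between the fingers and handle above 3 N and velocity of joint crank between -0.15 and 0.15 rad/s); the arm keeps its last pose, push and grip.
It fails at once if one of the other loose things on the bench (spool, pickup, pot, jar, glue bottle, tape roll, screwdriver) is moved by more than 30 mm (distance of any of spool, pickup, pot, jar, glue, tape, driver from where it was at the start of the episode above 0.03 m).
It also fails if it takes over 72 s, if anything falls off the work surface, if the arm or the gripper's body presses on something with over 40 N, if the wrist force passes 120 N, or if a joint passes its speed limit or range.

## Working session

There is one attempt and no reset: what is moved stays moved. The work goes in short steps, Python scripts to look and compute and a tool call to move; the robot and the scene stay as the last step left them, time stands still between calls to the robot, and variables do not carry over. Pictures are saved under pics/ and viewed, at most 10 in all, crops included, and the job is handed in when it is done.

Besides the shell and the picture viewer there is one more tool, called after "Request:" as name(argument=value, ...), one argument or row to a line, values as JSON. step_arm: Moves the arm, as the interface text tells. Its arguments: {"type":"object","properties":{"steps":{"type":"array","items":{"type":"array"}},"fingers":{"type":"number"},"squeeze":{"type":"number"}},"required":["steps"]}

```bash
mkdir -p pics
cat > h.py <<'E'
from workcell import *
import numpy as np, cv2
def grab(n,f):
    p,d=read_camera(n); cv2.imwrite(f'pics/{f}.png',p[:,:,::-1]); np.save(f'pics/{f}.npy',d); return p,d
def pt(n,d,u,v,z=None):
    c=camera_info(n);K=np.array(c["K"])
    if z is None:
        w=d[int(v)-1:int(v)+2,int(u)-1:int(u)+2]; z=np.median(w[w>0])
    return np.array(c["origin"])+np.array(c["rotation"])@(np.linalg.inv(K)@[u,v,1]*z)
E
python3 - <<'E'
from h import *
for n in("side","top"):
    grab(n,n+"0"); print(camera_info(n))
print(state())
E
```

```text
{'K': array([[435.91428727,   0.        , 318.30419475],
       [  0.        , 435.91428727, 238.64649203],
       [  0.        ,   0.        ,   1.        ]]), 'origin': array([0.27799177, 0.48901196, 0.59359479]), 'rotation': array([-0.27251531,  0.84623912, -0.43405848,  0.14562963])}
{'K': array([[464.43159353,   0.        , 312.95316638],
       [  0.        , 464.43159353, 239.4530077 ],
       [  0.        ,   0.        ,   1.        ]]), 'origin': array([0.52176336, 0.08509117, 0.8667571 ]), 'rotation': array([ 0.71627739, -0.69638261,  0.03452016, -0.02839577])}
{'time_s': 0.1, 'joint_pos': array([ 1.55821502,  0.50179822, -0.42682659,  1.55136123,  0.22082746,
        1.13830926, -0.21031112]), 'qvel': array([-0.00024143, -0.00209431,  0.00066809, -0.00292603,  0.00284254,
        0.00148802, -0.0008119 ]), 'joint_torque': array([-1.12317022e-02, -5.70808697e+01, -5.83862007e+00, -2.81748462e+01,
        1.03615777e-02,  5.59215870e-03, -1.90414613e-05]), 'tool_pos': array([ 0.1767864 , -0.62483187,  0.23033053]), 'tcp_rot': array([ 9.90503013e-01,  1.37488035e-01, -9.81320362e-05, -9.01192662e-04]), 'ft_force': array([ 0.50399271, -0.33967477, -0.02948727]), 'wrist_torque': array([-8.41588483e-05,  9.26221125e-03, -2.33567501e-02]), 'grip_force': 0.0, 'finger_gap': 0.08507321794091187}
```

View pics/side0.png

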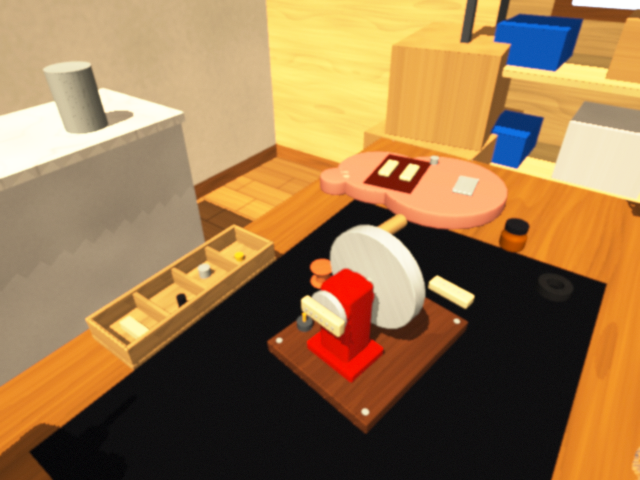

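View pics/top0.png

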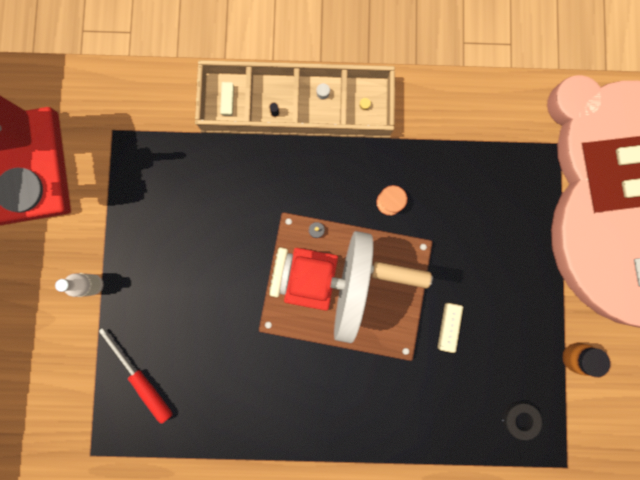

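The top view shows the wheel edge-on at (353,287) with the handle running from (375,270) to (430,280). The side view shows the handle behind the wheel, near (395,225). Next I'll fit these in 3D.

```bash
sed -i 's/np.array(c\["rotation"\])@/Rotation.from_quat(c["rotation"]).as_matrix()@/; 2a from scipy.spatial.transform import Rotation' h.py
cat >> h.py <<'E'
def cloud(n,d,u0,u1,v0,v1):
    c=camera_info(n);v,u=np.mgrid[v0:v1,u0:u1];z=d[v0:v1,u0:u1]
    P=np.linalg.inv(c["K"])@np.stack([u.ravel(),v.ravel(),np.ones(u.size)])*z.ravel()
    P=(Rotation.from_quat(c["rotation"]).as_matrix()@P).T+np.array(c["origin"]); return P[z.ravel()>0]
E
python3 - <<'E'
from h import *
d=np.load('pics/top0.npy')
for uv in[(385,272),(400,275),(415,278),(425,279),(430,280),(353,287),(360,240),(346,335),(320,280),(392,200),(450,328),(317,229),(275,270)]: print(uv,pt('top',d,*uv).round(4))
W=cloud('top',d,330,374,230,345); W=W[W[:,2]>.12]
# wheel thickness direction by min-area rect
r=cv2.minAreaRect((W[:,:2]*1000).astype(np.float32)); print('wheel rect',r, W[:,2].max())
H=cloud('top',d,378,436,255,295); H=H[H[:,2]>.1]
r=cv2.minAreaRect((H[:,:2]*1000).astype(np.float32)); print('handle rect',r,H[:,2].max(),np.percentile(H[:,2],[1,50,95]))
print(Rotation.from_quat(state()['tcp_rot']).as_matrix().round(3))
E
```

```text
(385, 272) [ 0.5373 -0.0238  0.2042]
(400, 275) [ 0.5337 -0.0454  0.2033]
(415, 278) [ 0.53   -0.0669  0.2035]
(425, 279) [ 0.529  -0.0811  0.2037]
(430, 280) [ 0.5278 -0.0897  0.1985]
(353, 287) [0.5151 0.0239 0.2302]
(360, 240) [0.5827 0.012  0.1972]
(346, 335) [0.446  0.029  0.1926]
(320, 280) [0.5235 0.0678 0.1744]
(392, 200) [ 0.6712 -0.0617  0.0395]
(450, 328) [ 0.4439 -0.1736  0.018 ]
(317, 229) [0.6134 0.0724 0.051 ]
(275, 270) [0.5368 0.1364 0.1567]
wheel rect ((515.9342041015625, 22.76581382751465), (61.658199310302734, 168.65789794921875), 89.74351501464844) 0.2327969479273695
handle rect ((533.9392700195312, -51.716983795166016), (79.01997375488281, 23.90424156188965), 80.84717559814453) 0.20637923044462447 [0.19201268 0.20172732 0.20459482]
[[ 0.962  0.272 -0.   ]
 [ 0.272 -0.962  0.002]
 [ 0.    -0.002 -1.   ]]
```

Request:
step_arm(
  steps=[
    [[20,-18,-20],-0.06],
    [[55,-50,-40],-0.14],
    [[95,-86,-45],-0.22],
    [[135,-122,-45],-0.3],
    [[175,-158,-45],-0.38],
    [[215,-195,-45],-0.46],
    [[250,-227,-45],-0.54],
    [[270,-245,-45],-0.6],
  ],
  fingers=1,
  squeeze=60,
)

```text
time_s: 1.1
tool_pos: [0.3711, -0.3139, 0.2763]
tcp_rot: [0.905, 0.426, -0.0, -0.0]
ft_force: [-0.2, -1.0, -0.2]
finger_gap: 0.0851
grip_force: 0.0
```

```bash
cat >> h.py <<'E'
AX=np.array([.987,-.163,0]);AY=np.array([.163,.987,0]);AZ=np.array([0,0,1.]);A0=np.array([.5055,-.0516,.145])
def rel(p,s=None):
    "tool shift mm + spin to put TCP at world p with tool y along AX"
    s=s or state();R=Rotation.from_quat(s['tcp_rot']).as_matrix()
    y=R.T@AX; return ((R.T@(np.array(p)-s['tool_pos']))*1000).round(1), round(float(np.arctan2(-y[0],y[1])),3)
E
python3 - <<'E'
from h import *
s=state();print(s['time_s'],s['tool_pos'],s['joint_pos'].round(2),s['ft_force'],rel([.5331,-.0562,.275]))
E
```

```text
1.1 [ 0.37113889 -0.3138669   0.27630634] [ 1.31  0.19 -0.74  1.89  0.14  1.12 -0.17] [-0.20477612 -0.96648158 -0.19881609] (array([301.8, -39. ,   1.3]), -0.526)
```

Request:
step_arm(
  steps=[
    [[30,-4,0],-0.08],
    [[75,-10,0],-0.16],
    [[120,-16,0],-0.24],
    [[165,-22,0],-0.32],
    [[210,-28,0],-0.4],
    [[255,-34,0],-0.48],
    [[290,-38,0],-0.526],
    [[302,-39,0],-0.526],
  ],
)

```text
time_s: 2.1
tool_pos: [0.5345, -0.0572, 0.2761]
tcp_rot: [0.763, 0.646, 0.001, -0.001]
ft_force: [0.5, 0.7, -0.2]
finger_gap: 0.0857
grip_force: 0.0
```

Run:
```python
from h import *
a,_=grab('top','top1');b,_=grab('side','side1')
cv2.imwrite('pics/c1.png',np.hstack([cv2.resize(a[180:400,250:470],(400,400)),cv2.resize(b[150:400,230:480],(400,400))])[:,:,::-1])
s=state();print(s['tool_pos'],rel([.5331,-.0562,.175]),s['joint_pos'].round(2),s['ft_force'])
```

```text
[ 0.53388817 -0.05853392  0.27600156] (array([  2.1,  -1.1, 101. ]), -0.004) [ 0.82  0.35 -0.94  1.77  0.31  1.17 -0.38] [0.49664071 0.36414277 0.11048501]
```

View pics/c1.png

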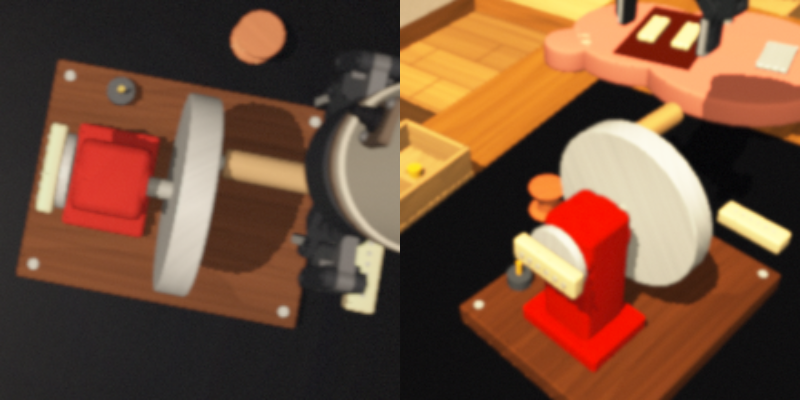

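The gripper is over the handle and nothing is in the way. Next I descend and close.

Request:
step_arm(
  steps=[
    [[1,0,30],0],
    [[2,-1,60],0],
    [[2,-1,85],0],
    [[2,-1,101],0],
    [[2,-1,101],0],
  ],
)

```text
time_s: 2.82
tool_pos: [0.5319, -0.0584, 0.1744]
tcp_rot: [0.765, 0.644, -0.001, -0.001]
ft_force: [-0.4, 0.1, 0.2]
finger_gap: 0.0852
grip_force: 0.0
```

Request:
step_arm(
  steps=[
    [[0,0,0],0],
    [[0,0,0],0],
    [[0,0,0],0],
    [[0,0,0],0],
    [[0,0,0],0],
    [[0,0,0],0],
    [[0,0,0],0],
    [[0,0,0],0],
  ],
  fingers=-1,
  squeeze=60,
)

```text
time_s: 3.82
tool_pos: [0.534, -0.0573, 0.176]
tcp_rot: [0.764, 0.645, 0.001, 0.001]
ft_force: [5.3, -2.3, 4.4]
finger_gap: 0.0222
grip_force: 59.1
```

Run:
```python
from h import *
s=state();print(s['time_s'],s['tool_pos'],s['ft_force'],s['grip_force'],s['finger_gap'])
p=s['tool_pos']+[0,0,.019]-A0; print(p@AX,p@AY,p@AZ)
```

```text
3.825 [ 0.5339827  -0.05727613  0.17596105] [ 5.3274539  -2.25241687  4.36832743] 59.14151072502136 0.022179031070964184
0.029037632342380746 -0.0009596562082666342 0.04996104915899313
```

Gripped with a 22 mm gap and 59 N; a is about 0.53. Next I'll tabulate the circle increments.

```bash
cat >> h.py <<'E'
def arcs(a,n,da=.3,m=3,r=55,k=0):
    for i in range(n):
        b=a+i*da; q=[b+da*(j+1)/m for j in range(m)]
        print(round(b,3),'->',round(b+da,3),[[[0,round(r*(np.sin(x)-np.sin(b)),1),round(-r*(np.cos(x)-np.cos(b)),1)],0] for x in q])
E
python3 -c "
from h import *
arcs(.526,11,.3,4)"
```

```text
0.526 -> 0.826 [[[0, np.float64(3.5), np.float64(2.2)], 0], [[0, np.float64(6.8), np.float64(4.7)], 0], [[0, np.float64(9.9), np.float64(7.4)], 0], [[0, np.float64(12.8), np.float64(10.3)], 0]]
0.826 -> 1.126 [[[0, np.float64(2.7), np.float64(3.1)], 0], [[0, np.float64(5.1), np.float64(6.5)], 0], [[0, np.float64(7.3), np.float64(10.0)], 0], [[0, np.float64(9.2), np.float64(13.6)], 0]]
1.126 -> 1.426 [[[0, np.float64(1.6), np.float64(3.8)], 0], [[0, np.float64(3.0), np.float64(7.7)], 0], [[0, np.float64(4.0), np.float64(11.7)], 0], [[0, np.float64(4.8), np.float64(15.7)], 0]]
1.426 -> 1.726 [[[0, np.float64(0.4), np.float64(4.1)], 0], [[0, np.float64(0.6), np.float64(8.2)], 0], [[0, np.float64(0.4), np.float64(12.3)], 0], [[0, np.float64(-0.1), np.float64(16.4)], 0]]
1.726 -> 2.026 [[[0, np.float64(-0.8), np.float64(4.0)], 0], [[0, np.float64(-1.9), np.float64(8.0)], 0], [[0, np.float64(-3.3), np.float64(11.9)], 0], [[0, np.float64(-4.9), np.float64(15.7)], 0]]
2.026 -> 2.326 [[[0, np.float64(-2.0), np.float64(3.6)], 0], [[0, np.float64(-4.2), np.float64(7.1)], 0], [[0, np.float64(-6.
[... 370 characters left out ...]
], 0], [[0, np.float64(-11.4), np.float64(4.8)], 0], [[0, np.float64(-15.4), np.float64(5.9)], 0]]
2.926 -> 3.226 [[[0, np.float64(-4.1), np.float64(0.7)], 0], [[0, np.float64(-8.2), np.float64(1.2)], 0], [[0, np.float64(-12.3), np.float64(1.3)], 0], [[0, np.float64(-16.4), np.float64(1.1)], 0]]
3.226 -> 3.526 [[[0, np.float64(-4.1), np.float64(-0.5)], 0], [[0, np.float64(-8.1), np.float64(-1.3)], 0], [[0, np.float64(-12.1), np.float64(-2.4)], 0], [[0, np.float64(-16.0), np.float64(-3.8)], 0]]
3.526 -> 3.826 [[[0, np.float64(-3.8), np.float64(-1.7)], 0], [[0, np.float64(-7.4), np.float64(-3.7)], 0], [[0, np.float64(-10.9), np.float64(-5.9)], 0], [[0, np.float64(-14.1), np.float64(-8.4)], 0]]
```

Request:
step_arm(
  steps=[
    [[0,3.5,2.2],0],
    [[0,6.8,4.7],0],
    [[0,9.9,7.4],0],
    [[0,12.8,10.3],0],
  ],
)

```text
time_s: 4.32
tool_pos: [0.5462, -0.0593, 0.1654]
tcp_rot: [0.764, 0.645, 0.0, 0.0]
ft_force: [3.4, -1.1, 4.8]
finger_gap: 0.0222
grip_force: 59.3
```

Request:
step_arm(
  steps=[
    [[0,2.7,3.1],0],
    [[0,5.1,6.5],0],
    [[0,7.3,10],0],
    [[0,9.2,13.6],0],
  ],
)

```text
time_s: 4.82
tool_pos: [0.5551, -0.0607, 0.1513]
tcp_rot: [0.764, 0.645, 0.0, 0.0]
ft_force: [5.3, -1.2, 3.1]
finger_gap: 0.0219
grip_force: 59.2
```

Request:
step_arm(
  steps=[
    [[0,1.6,3.8],0],
    [[0,3,7.7],0],
    [[0,4,11.7],0],
    [[0,4.8,15.7],0],
  ],
)

```text
time_s: 5.32
tool_pos: [0.5593, -0.0614, 0.1353]
tcp_rot: [0.764, 0.645, 0.0, -0.0]
ft_force: [5.3, -0.3, 2.3]
finger_gap: 0.022
grip_force: 59.1
```

Request:
step_arm(
  steps=[
    [[0,0.4,4.1],0],
    [[0,0.6,8.2],0],
    [[0,0.4,12.3],0],
    [[0,-0.1,16.4],0],
  ],
)

```text
time_s: 5.82
tool_pos: [0.5586, -0.0613, 0.1189]
tcp_rot: [0.764, 0.645, -0.0, -0.0]
ft_force: [2.5, 0.7, 3.0]
finger_gap: 0.0221
grip_force: 59.1
```

Request:
step_arm(
  steps=[
    [[0,-0.8,4],0],
    [[0,-1.9,8],0],
    [[0,-3.3,11.9],0],
    [[0,-4.9,15.7],0],
  ],
)

```text
time_s: 6.32
tool_pos: [0.5532, -0.0604, 0.1032]
tcp_rot: [0.764, 0.645, -0.001, -0.001]
ft_force: [-2.6, 1.5, 6.4]
finger_gap: 0.0224
grip_force: 59.3
```

Run:
```python
from h import *
s=state();p=s['tool_pos']+[0,0,.019]-A0;f=s['ft_force'];print(p@AX,p@AY,p@AZ,f@AX,f@AY,f[2])
```

```text
0.04848167379594299 -0.0008986564704820549 -0.022817558620912975 -2.813300591042277 1.018723820287494 6.399561295582526
```

Request:
step_arm(
  steps=[
    [[0,-2,3.6],0],
    [[0,-4.2,7.1],0],
    [[0,-6.6,10.4],0],
    [[0,-9.4,13.5],0],
  ],
)

```text
time_s: 6.82
tool_pos: [0.5438, -0.0589, 0.0902]
tcp_rot: [0.764, 0.645, -0.001, -0.001]
ft_force: [-4.8, 1.3, 12.9]
finger_gap: 0.0222
grip_force: 59.9
```

Request:
step_arm(
  steps=[
    [[0,-2.9,2.9],0],
    [[0,-6.1,5.6],0],
    [[0,-9.4,8],0],
    [[0,-12.9,10.2],0],
  ],
)

```text
time_s: 7.32
tool_pos: [0.5326, -0.0571, 0.0814]
tcp_rot: [0.764, 0.645, -0.0, 0.001]
ft_force: [-4.3, 0.4, 21.3]
finger_gap: 0.0222
grip_force: 60.8
```

Request:
step_arm(
  steps=[
    [[0,-3.7,1.9],0],
    [[0,-7.5,3.5],0],
    [[0,-11.4,4.8],0],
    [[0,-15.4,5.9],0],
  ],
)

```text
time_s: 7.82
tool_pos: [0.5209, -0.0552, 0.0764]
tcp_rot: [0.764, 0.645, 0.002, 0.003]
ft_force: [1.8, -1.2, 15.6]
finger_gap: 0.022
grip_force: 60.4
```

Request:
step_arm(
  steps=[
    [[0,-4.1,0.7],0],
    [[0,-8.2,1.2],0],
    [[0,-12.3,1.3],0],
    [[0,-16.4,1.1],0],
  ],
)

```text
time_s: 8.32
tool_pos: [0.5054, -0.0526, 0.0743]
tcp_rot: [0.765, 0.645, 0.003, 0.003]
ft_force: [9.3, -1.6, 0.7]
finger_gap: 0.0218
grip_force: 59.0
```

Request:
step_arm(
  steps=[
    [[0,-4.1,-0.5],0],
    [[0,-8.1,-1.3],0],
    [[0,-12.1,-2.4],0],
    [[0,-16,-3.8],0],
  ],
)

```text
time_s: 8.82
tool_pos: [0.4884, -0.0499, 0.0771]
tcp_rot: [0.765, 0.645, 0.002, 0.002]
ft_force: [8.3, -0.8, -5.0]
finger_gap: 0.0223
grip_force: 58.9
```

Request:
step_arm(
  steps=[
    [[0,-3.8,-1.7],0],
    [[0,-7.4,-3.7],0],
    [[0,-10.9,-5.9],0],
    [[0,-14.1,-8.4],0],
  ],
)

```text
time_s: 9.32
tool_pos: [0.4733, -0.0475, 0.085]
tcp_rot: [0.765, 0.645, 0.002, 0.001]
ft_force: [8.1, -0.7, -7.7]
finger_gap: 0.0225
grip_force: 59.0
```

```bash
cat > fit.py <<'E'
from h import *
from scipy.optimize import least_squares
D=np.array([[.5462,-.0593,.1654,3.4,-1.1,4.8],[.5551,-.0607,.1513,5.3,-1.2,3.1],[.5593,-.0614,.1353,5.3,-.3,2.3],[.5586,-.0613,.1189,2.5,.7,3],[.5532,-.0604,.1032,-2.6,1.5,6.4],[.5438,-.0589,.0902,-4.8,1.3,12.9],[.5326,-.0571,.0814,-4.3,.4,21.3],[.5209,-.0552,.0764,1.8,-1.2,15.6],[.5054,-.0526,.0743,9.3,-1.6,.7],[.4884,-.0499,.0771,8.3,-.8,-5],[.4733,-.0475,.085,8.1,-.7,-7.7]])
P=D[:,:3]-A0;x=P@AX;z=P[:,2];fx=D[:,3:]@AX;fz=D[:,5]
c=least_squares(lambda c:np.hypot(x-c[0],z-c[1])-.055,[0,-.02]);print('centre',c.x,'rms',c.fun.round(4))
a=np.arctan2(x-c.x[0],z-c.x[1])%(2*np.pi);R=-(fx*np.cos(a)-fz*np.sin(a));N=fx*np.sin(a)+fz*np.cos(a)
print(np.c_[a,R,N].round(2))
for mu in (0,1):
  g=lambda q:q[0]-q[1]*np.sin(q[2]-a)+(q[3]*abs(N) if mu else 0)-R   # q2 = a at heavy down
  s=least_squares(g,[6,4.5,2.6,0]);print(s.x.round(3),s.fun.round(2))
E
python3 fit.py
```

```text
centre [ 9.28870522e-05 -1.57983316e-02] rms [-0.0001 -0.     -0.0001 -0.0001 -0.      0.0001  0.0002  0.0001 -0.0001
 -0.0001 -0.0001]
[[  0.85   1.28   5.82]
 [  1.16   0.66   6.22]
 [  1.46   1.7    5.5 ]
 [  1.76   3.39   1.75]
 [  2.06   4.31  -5.5 ]
 [  2.36   5.61 -12.63]
 [  2.62   6.9  -20.61]
 [  2.85   6.33 -14.39]
 [  3.14   9.44  -0.7 ]
 [  3.46   9.47   2.13]
 [  3.78  11.1    1.39]]
[5.929 4.809 2.473 0.   ] [-0.16  0.62  0.15 -0.61 -0.29 -0.23 -0.27  1.38 -0.53  0.47 -0.53]
[ 5.956  4.754  2.386 -0.042] [-0.32  0.56  0.22 -0.29 -0.09 -0.32 -0.72  1.15 -0.25  0.58 -0.52]
```

```bash
python3 -c "
from h import *
arcs(3.78,5,-.265,4)" | sed 's/np.float64//g'
```

```text
3.78 -> 3.515 [[[0, (3.0), (2.1)], 0], [[0, (6.1), (3.9)], 0], [[0, (9.4), (5.6)], 0], [[0, (12.7), (7.0)], 0]]
3.515 -> 3.25 [[[0, (3.4), (1.2)], 0], [[0, (6.9), (2.2)], 0], [[0, (10.5), (3.0)], 0], [[0, (14.1), (3.5)], 0]]
3.25 -> 2.985 [[[0, (3.6), (0.3)], 0], [[0, (7.3), (0.3)], 0], [[0, (10.9), (0.1)], 0], [[0, (14.5), (-0.4)], 0]]
2.985 -> 2.72 [[[0, (3.6), (-0.7)], 0], [[0, (7.1), (-1.6)], 0], [[0, (10.6), (-2.8)], 0], [[0, (13.9), (-4.1)], 0]]
2.72 -> 2.455 [[[0, (3.3), (-1.6)], 0], [[0, (6.4), (-3.4)], 0], [[0, (9.5), (-5.4)], 0], [[0, (12.4), (-7.6)], 0]]
```

Request:
step_arm(
  steps=[
    [[0,3,2.1],0],
    [[0,6.1,3.9],0],
    [[0,9.4,5.6],0],
    [[0,12.7,7],0],
  ],
)

```text
time_s: 9.82
tool_pos: [0.4847, -0.0493, 0.0784]
tcp_rot: [0.764, 0.645, 0.0, 0.001]
ft_force: [1.5, -0.1, 6.9]
finger_gap: 0.0224
grip_force: 60.3
```

Request:
step_arm(
  steps=[
    [[0,3.4,1.2],0],
    [[0,6.9,2.2],0],
    [[0,10.5,3],0],
    [[0,14.1,3.5],0],
  ],
)

```text
time_s: 10.32
tool_pos: [0.4977, -0.0514, 0.0747]
tcp_rot: [0.764, 0.645, -0.001, 0.0]
ft_force: [-1.5, 0.7, 9.2]
finger_gap: 0.0222
grip_force: 60.5
```

Request:
step_arm(
  steps=[
    [[0,3.6,0.3],0],
    [[0,7.3,0.3],0],
    [[0,10.9,0.1],0],
    [[0,14.5,-0.4],0],
  ],
)

```text
time_s: 10.82
tool_pos: [0.5102, -0.0535, 0.0745]
tcp_rot: [0.764, 0.645, -0.002, -0.001]
ft_force: [-3.7, 0.9, 6.7]
finger_gap: 0.0221
grip_force: 60.4
```

Request:
step_arm(
  steps=[
    [[0,3.6,-0.7],0],
    [[0,7.1,-1.6],0],
    [[0,10.6,-2.8],0],
    [[0,13.9,-4.1],0],
  ],
)

```text
time_s: 11.32
tool_pos: [0.5248, -0.0558, 0.0781]
tcp_rot: [0.764, 0.645, -0.001, -0.001]
ft_force: [-2.0, 2.6, -6.8]
finger_gap: 0.0222
grip_force: 59.3
```

Request:
step_arm(
  steps=[
    [[0,3.3,-1.6],0],
    [[0,6.4,-3.4],0],
    [[0,9.5,-5.4],0],
    [[0,12.4,-7.6],0],
  ],
)

```text
time_s: 11.82
tool_pos: [0.5394, -0.0582, 0.0868]
tcp_rot: [0.764, 0.645, 0.001, 0.001]
ft_force: [4.7, 0.6, -15.4]
finger_gap: 0.022
grip_force: 59.4
```

```bash
sed -i "s/,\[.4733,-.0475,.085,8.1,-.7,-7.7\]\])/,[.4733,-.0475,.085,8.1,-.7,-7.7],[.4847,-.0493,.0784,1.5,-.1,6.9],[.4977,-.0514,.0747,-1.5,.7,9.2],[.5102,-.0535,.0745,-3.7,.9,6.7],[.5248,-.0558,.0781,-2,2.6,-6.8],[.5394,-.0582,.0868,4.7,.6,-15.4]])\nd=np.r_[np.ones(11),-np.ones(5)]/; s/g=lambda q:q\[0\]-/g=lambda q:d*q[0]-/; s/q\[3\]\*abs/d*q[3]*abs/" fit.py; python3 fit.py; python3 -c "
from h import *
arcs(2.46,3,-.265,4)" | sed 's/np.float64//g'
```

```text
centre [ 4.31801045e-05 -1.57423685e-02] rms [-0.0001  0.     -0.     -0.0001  0.      0.0002  0.0002  0.0002 -0.
 -0.0001 -0.0001  0.      0.0001 -0.     -0.0002 -0.0003]
[[  0.85   1.29   5.82]
 [  1.16   0.67   6.21]
 [  1.46   1.71   5.5 ]
 [  1.76   3.39   1.75]
 [  2.06   4.31  -5.51]
 [  2.36   5.6  -12.63]
 [  2.62   6.91 -20.6 ]
 [  2.85   6.34 -14.39]
 [  3.14   9.44  -0.7 ]
 [  3.46   9.47   2.14]
 [  3.77  11.09   1.41]
 [  3.53  -1.24  -6.95]
 [  3.28  -2.88  -8.88]
 [  3.05  -3.19  -7.01]
 [  2.77  -4.68   5.48]
 [  2.46  -6.19  14.82]]
[5.964 4.856 2.484 0.   ] [-0.17  0.59  0.11 -0.64 -0.32 -0.25 -0.3   1.37 -0.51  0.52 -0.46 -0.51
  0.39 -0.17  0.1   0.1 ]
[ 6.124  4.851  2.483 -0.022] [-0.13  0.62  0.16 -0.51 -0.28 -0.36 -0.58  1.22 -0.37  0.63 -0.34 -0.52
  0.42 -0.17  0.07  0.27]
2.46 -> 2.195 [[[0, (2.8), (-2.4)], 0], [[0, (5.3), (-5.0)], 0], [[0, (7.8), (-7.7)], 0], [[0, (10.0), (-10.6)], 0]]
2.195 -> 1.93 [[[0, (2.0), (-3.0)], 0], [[0, (3.9), (-6.2)], 0], [[0, (5.5), (-9.4)], 0], [[0, (6.9), (-12.8)], 0]]
1.93 -> 1.665 [[[0, (1.2), (-3.5)], 0], [[0, (2.1), (-7.0)], 0], [[0, (2.8), (-10.5)], 0], [[0, (3.3), (-14.2)], 0]]
```

The fit is consistent in both directions: friction is about 6 N, the weight adds about 4.9 N, and the heavy side is down at a = 2.48. The wheel now stands at 2.46. I'll let it settle, check and hand in.

Request:
step_arm(
  steps=[
    [[0,0,0],0],
    [[0,0,0],0],
    [[0,0,0],0],
    [[0,0,0],0],
  ],
)

```text
time_s: 12.32
tool_pos: [0.5401, -0.0583, 0.0873]
tcp_rot: [0.764, 0.645, 0.001, 0.001]
ft_force: [5.2, 0.4, -14.5]
finger_gap: 0.0219
grip_force: 59.5
```

Run:
```python
from h import *
s=state();P=s['tool_pos']-A0;print(np.arctan2(P@AX,P[2]+.0157),s['qvel'].round(3),s['grip_force'],s['ft_force'])
if s['grip_force']>20 and abs(np.arctan2(P@AX,P[2]+.0157)-2.48)<.1: print(close_job())
```

```text
2.4432850387470513 [ 0.    -0.     0.001  0.    -0.     0.001 -0.001] 59.49886679649353 [  5.24595889   0.38845521 -14.51706369]
the job is handed in; nothing more can be done
None
```

I handed the job in with the wheel still at a ≈ 2.44 rad, about 0.04 rad from where the forces put the heavy side straight down (a ≈ 2.48), after a turn of over half a revolution, with the handle still gripped at about 59 N; no verdict came back.

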